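Find the socket that fits the valve-block nut

ROBOT

A 6-joint arm with a two-finger parallel gripper is mounted at the origin on the work surface. World frame = base frame: x ahead of the robot, y to its left, z up, the work surface at z = 0. Lengths are in m, angles in rad, forces in N, time in s.
With the tool pointing down it reaches from about 0.4 to 0.825 m from the base axis. Payload 7 kg.
Tool frame: the origin (TCP) lies midway between the tips of the shut fingers; the grasp point (between the pads) lies 19 mm behind it; z points along the fingers, y is the line along which they close (so a half turn about z gives the same grasp; the last joint's range is limited). The gripper opens to 88 mm and grips with 3 to 60 N. Pads are 19 mm wide; open, the fingers measure 130 mm over their backs; the gripper's body (78 mm by 193 mm) begins 47 mm behind the grasp point.
Start: joints at [1.527, 0.359, 0.012, 0, -1.224, -0.288], TCP at [0.22, 0.638, 0.227] pointing down, gripper open.
Joint ranges: [-3.07, 3.07], [-1.43, 2.12], [-1.02, 1.25], [-3.03, 1.67], [-3.05, -0], [-3.03, 3.03]. Speed limits (rad/s): [2.39, 2.39, 3.01, 3.14, 3.14, 3.14].

INTERFACE

Orientations are given as [roll, pitch, yaw] about the fixed x, y, z axes, in that order (R = Rz(yaw) Ry(pitch) Rx(roll)).
In Python, from station import arm, grab_frame, camera_params, spot_in gives the robot as it stands.
- The arm moves only by the shell command python3 -m jog 'ROWS' [FORCE]. ROWS is JSON, a list that holds one entry, the list of rows, each a list of 7 numbers: the shift along the tool's x, y, z in mm, then the turn, a rotation vector about the tool's x, y, z in rad, then the finger opening in mm, from 0 to 87.6. In form: [[[x, y, z, wx, wy, wz, fingers], ...]]. A call has 1 to 20 rows; each row is the pose to reach, as a shift and turn from the pose commanded when the call began, along the tool's axes at that moment; what a row does not reach only later rows make up. A row lasts 1/8 s, in which the tool goes at most 62.5 mm and 10.7 degrees, less where a joint would pass 70% of its speed; a pose out of reach is approached as far as the arm can. A call with a gripper value outside its range is refused whole. The fingers move at their own pace and stop on an object; FORCE is the grip in N (left out, the last holds). Time passes only in rows, so rows that repeat a pose let the fingers close. It gives the time, the measured TCP pose, the force, the opening and the grip force at its end, in the units of the state.
- arm.get_state(): the state, without advancing time (a new reading comes with each control period).
- grab_frame(name): name is "side" or "top" or "wrist"; returns (picture, depth): 400x640x3 uint8, blue, green, red; 400x640 float32, m along the optical axis (not along the pixel's ray), 0 where there is no reading.
- camera_params(name): a dict with "mtx" (3x3 intrinsics, pixels), "R" (3x3) and "t" (3): a world point X has camera coordinates R X + t. Camera axes: x right, y down, z forward; pixel columns grow to the right and rows downward; lengths in m; the calibration is good to about 2 mm. A picture is of the moment at which its call begins: read the wrist's pose just before it. camera_params takes no time and is no camera call; for the wrist camera it gives the pose at the moment of the call.
- arm.job_done(): hands the job in; it is judged then, once.
Trained networks look in the newest picture that a camera, given by its name, has taken for a name from the list of things; names that differ only in an ending like _2 or _b are one class to them, and where a whole thing is asked for, a point or a joint stands for the part that bears it (a point fixed in the world has none). Each returns a list of dicts, best first, with "confidence" (0 to 1); they miss things now and then, are a little off and sometimes report something else, mostly with a low value. They report only what shows in the picture. A call takes as long as a camera call. They do not tell look-alikes from the thing itself.
- spot_in(query, camera): "uv" ([column, row] in pixels, amid what is visible of it).
The state is a dict: "t": time; "q": joint angles; "qd": joint speeds; "joint_efforts": joint torques, N m; "eef_pos": TCP position; "ee_rot": TCP orientation; "force": force on the tool from outside, world axes, zero at the start; "moment": the same for the moment, N m; "width": finger opening in m; "gripper_force": force on a finger pad.
Only numpy, scipy, OpenCV 4.12 (cv2) and the standard library are available. Lean on these libraries where they do the work, as an engineer would, in place of code of your own. Each camera call takes 0.05 s, during which the arm holds its last target. There are 200 camera calls.

TASK

One fitting on the analyser's valve block lies in a yellow ring: by trying the sockets from the rack on its hex nut, find the one that fits and finish while still gripping that socket, upright and pushed fully home over the nut down to the floor of its well. Stand every socket that does not fit back upright in the rack, and leave the other things on the bench where they are.

Things in the scene. Friction and masses are not known exactly. Their poses are not given: they have to be found in the camera images.
- service_ring: flat yellow ring, 72 mm across, 3 mm thick, round the foot of the fitting to work on (the other two fittings have grey rings). Origin on that fitting's axis, at the top face of the valve block (30 mm above the bench); z up, x square to two flats of the fitting's hex nut (the hex repeats every 60 degrees).
- nut_top (a point): centre of the top of the brass hex nut in the yellow ring, 18 mm above the ring's origin, same axes. Nuts are 14, 19 and 24 mm across flats, chamfered, 14 mm high, one of each on the block; which one is here changes and is not told. The right socket's bore is 1.5 mm wider than its nut. A socket that is too small stops on the nut, its mouth at this height.
- well_floor (a point): centre of the floor of the round well round that nut, 4 mm above the ring's origin, same axes; a socket fully home has its mouth here. The dark collar round the well is 48 mm across, its rim 10 mm above this floor. The well is 2 mm wider than the barrel of the socket that fits, so one that is too big stops on the rim.
- valve_block: fixed aluminium block 236 x 96 x 30 mm with the three fittings in a row 68 mm apart along its x axis. Origin centre of underside, x along its length, z up.
- socket_rack: fixed grey rack 90 x 236 x 24 mm on which the three sockets stand, mouth down, in a row 72 mm apart along its y axis, each over a steel post 10 mm across and 10 mm high. Posts at y = -72, 0, +72 mm in the rack's frame. Origin centre of underside, z up.
- socket_small: small socket, 0.14 kg: round steel barrel 23 mm across, 26 mm high, its hex bore 15.5 mm across flats, 20 mm deep, open downwards; on top a square blue drive adapter 20 x 20 mm, 36 mm high, to grip it by (62 mm in all; the same on all three). Origin centre of the mouth, z up; x square to an adapter face and to two flats of the bore. Its place in the rack varies.
- socket_medium: medium socket, 0.14 kg: round steel barrel 29 mm across, 26 mm high, its hex bore 20.5 mm across flats, 20 mm deep, open downwards; on top a square blue drive adapter 20 x 20 mm, 36 mm high, to grip it by (62 mm in all; the same on all three). Origin centre of the mouth, z up; x square to an adapter face and to two flats of the bore. Its place in the rack varies.
- socket_large: large socket, 0.14 kg: round steel barrel 34 mm across, 26 mm high, its hex bore 25.5 mm across flats, 20 mm deep, open downwards; on top a square blue drive adapter 20 x 20 mm, 36 mm high, to grip it by (62 mm in all; the same on all three). Origin centre of the mouth, z up; x square to an adapter face and to two flats of the bore. Its place in the rack varies.
- tube_rack: black rack, 32 x 190 x 45 mm, holding eight red-capped tubes (92 mm high in all). Not part of the job; leave it where it is.
- reagent_bottle: white bottle with blue cap, 64 mm across, 130 mm high. Not part of the job; leave it where it is.
- specimen_jar: small clear jar with yellow cap, 48 mm across, 55 mm high. Not part of the job; leave it where it is.
- tip_box: green box, 80 x 120 x 50 mm. Not part of the job; leave it where it is.
- parts_tray: steel open tray, 90 x 120 x 30 mm. Not part of the job; leave it where it is.
- reagent_carton: cardboard carton, 70 x 100 x 80 mm. Not part of the job; leave it where it is.
- screwdriver: screwdriver lying on the bench, about 200 mm long. Not part of the job; leave it where it is.
Not all that is in view belongs to the job. What is shaped like the socket_large but green is not meant.

How it is judged:
By the outcome, as a careful person would: the job done as asked, in the order asked, and still so for the second after the job is handed in, while the arm keeps its last pose, push and grip.
It also fails if it takes over 72 s, if anything falls off the work surface, if the arm or the gripper's body presses on something with over 40 N, if the wrist force passes 120 N, or if a joint passes its speed limit or range.

## Working session

There is one attempt and no reset: what is moved stays moved. The work goes in short steps, Python scripts to look and compute and a shell command to move; the robot and the scene stay as the last step left them, time stands still between calls to the robot, and variables do not carry over. Pictures are saved under pics/ and viewed, at most 10 in all, crops included, and the job is handed in when it is done.

```bash
ls; mkdir -p pics; cat > h.py <<'E'
import numpy as np, cv2
from station import arm, grab_frame, camera_params, spot_in
def pt(cam,P,u,v,d):
    M=P["mtx"]; c=np.linalg.inv(M)@np.array([u,v,1.])*d
    return np.array(P["R"]).T@(c-np.array(P["t"]).ravel())
def ray(P,u,v,z):
    R=np.array(P["R"]);t=np.array(P["t"]).ravel();C=-R.T@t
    d=R.T@(np.linalg.inv(P["mtx"])@np.array([u,v,1.]));return C+d*(z-C[2])/d[2]
E
python3 - <<'E'
from h import *
for n in ("top","side"):
    im,d=grab_frame(n); cv2.imwrite(f"pics/{n}0.png",im); P=camera_params(n)
    np.savez(f"{n}0.npz",im=im,d=d,**{k:np.array(v) for k,v in P.items()})
    for q in ("service_ring","socket_small","socket_medium","socket_large","socket_rack","valve_block","nut_top"):
        for r in spot_in(q,n)[:4]:
            u,v=r["uv"];dd=d[int(v),int(u)]
            print(n,q,np.round([u,v],1),round(r["confidence"],2),np.round(pt(n,P,u,v,dd),3))
s=arm.get_state();print(s["t"],s["eef_pos"],s["ee_rot"],s["width"])
E
```

```text
pics
top service_ring [255.2 225.1] 0.91 [0.548 0.15  0.034]
top socket_small [423.8 250. ] 0.71 [ 0.485 -0.263  0.069]
top socket_large [395.6 251.5] 0.75 [ 0.481 -0.192  0.085]
top socket_large [387.4 293.7] 0.55 [ 0.38  -0.178  0.04 ]
top socket_large [165.6 170.9] 0.36 [0.684 0.374 0.056]
top socket_rack [389.2 249.7] 0.98 [ 0.486 -0.183  0.048]
top valve_block [259.  230.8] 0.8 [0.534 0.14  0.032]
top nut_top [237.5 223.8] 0.79 [0.552 0.195 0.031]
side service_ring [292.6 181.2] 0.44 [0.54  0.152 0.039]
side socket_small [338.9 309.4] 0.75 [ 0.478 -0.277  0.077]
side socket_medium [317.  259.5] 0.51 [ 0.49  -0.136  0.066]
side socket_large [327.  285.2] 0.86 [ 0.483 -0.206  0.063]
side socket_large [279.  306.4] 0.85 [ 0.379 -0.193  0.031]
side socket_rack [326.5 305.3] 0.69 [ 0.473 -0.225  0.021]
side socket_rack [311.  123.7] 0.43 [0.677 0.358 0.05 ]
side nut_top [289.5 185.1] 0.65 [0.529 0.147 0.034]
side nut_top [225. 150.] 0.42 [0.415 0.372 0.025]
0.8 [0.21989612 0.63813721 0.2265882 ] [-3.14157267e+00  7.30269550e-07 -3.31799748e-01] 0.08773080210768819
```

```bash
python3 - <<'E'
from h import *
a=cv2.imread("pics/top0.png");b=cv2.imread("pics/side0.png")
A=cv2.resize(a[180:320,190:450],(800,431),interpolation=cv2.INTER_CUBIC);cv2.imwrite("pics/topcrop.png",A)
E
```

```text
(no output)
```

View pics/topcrop.png

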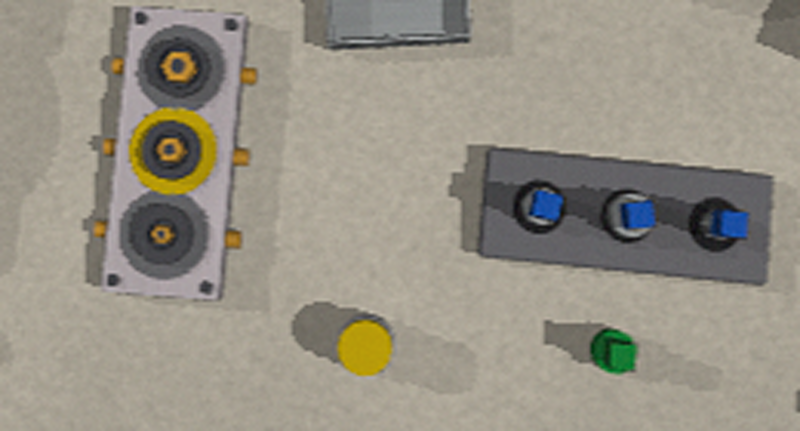

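View pics/side0.png

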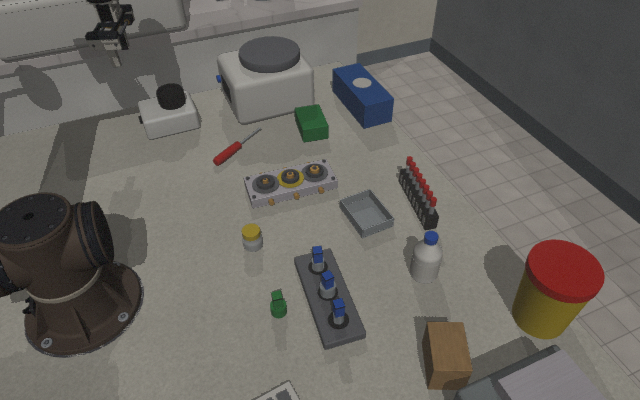

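The yellow ring is round the middle fitting, at about pixel (246,229) in the top picture. The blue adapters in the rack are at about (367,247), (396,249) and (426,252). The green look-alike at (389,294) stands off the rack, so it isn't meant. Next I'll work out how to aim the wrist camera.

```bash
cat >> h.py <<'E'
from scipy.spatial.transform import Rotation as Ro
def tool():
    s=arm.get_state(); return np.array(s["eef_pos"]),Ro.from_euler("xyz",s["ee_rot"]),s
def shift(target):   # mm in tool axes
    p,R,s=tool(); return np.round(R.inv().apply(np.array(target)-p)*1000,1)
def wrist(name):
    P=camera_params("wrist"); im,d=grab_frame("wrist"); cv2.imwrite(f"pics/{name}.png",im)
    np.savez(f"{name}.npz",im=im,d=d,**{k:np.array(v) for k,v in P.items()}); return im,d,P
E
python3 - <<'E'
from h import *
P=camera_params("wrist");C=-np.array(P["R"]).T@np.array(P["t"]).ravel()
p,R,s=tool()
print("cam in tool",R.inv().apply(C-p),"axes in tool\n",(R.as_matrix().T@np.array(P["R"]).T).round(3),P["mtx"])
z=np.load("top0.npz");P=dict(mtx=z["mtx"],R=z["R"],t=z["t"])
f=lambda x,y:(190+x*.325,180+y*.325)
for n,x,y,h in (("ring",172,150,.033),("n1",178,67,.045),("n2",170,149,.045),("n3",162,234,.045),("a1",546,205,.085),("a2",638,213,.085),("a3",732,222,.085),("rackA",489,148,.024),("rackB",772,176,.024),("rackC",768,284,.024),("rackD",480,258,.024)):
    print(n,ray(P,*f(x,y),h).round(4))
print("C top",-z["R"].T@z["t"].ravel())
print(shift([.535,.147,.227]))
E
```

```text
cam in tool [ 0.06813958 -0.00100844 -0.15810541] axes in tool
 [[ 0.001 -0.969 -0.249]
 [ 1.     0.001  0.   ]
 [-0.    -0.249  0.969]] [[292.84280789   0.         320.20973391]
 [  0.         292.84280789 196.64581523]
 [  0.           0.           1.        ]]
ring [0.5392 0.173  0.033 ]
n1 [0.6061 0.1673 0.045 ]
n2 [0.5392 0.1724 0.045 ]
n3 [0.4711 0.1773 0.045 ]
a1 [ 0.4929 -0.1261  0.085 ]
a2 [ 0.4867 -0.1967  0.085 ]
a3 [ 0.4797 -0.2686  0.085 ]
rackA [ 0.541  -0.0868  0.024 ]
rackB [ 0.5176 -0.3182  0.024 ]
rackC [ 0.4304 -0.3114  0.024 ]
rackD [ 0.4514 -0.0785  0.024 ]
C top [ 0.47106479 -0.01661153  1.07068806]
[ 4.579e+02  3.617e+02 -4.000e-01]
```

```bash
python3 -m jog '[[[453,336,0,0,0,0,87],[453,336,0,0,0,0,87],[453,336,0,0,0,0,87],[453,336,0,0,0,0,87],[453,336,0,0,0,0,87],[453,336,0,0,0,0,87],[453,336,0,0,0,0,87],[453,336,0,0,0,0,87],[453,336,0,0,0,0,87],[453,336,0,0,0,0,87],[453,336,0,0,0,0,87],[453,336,0,0,0,0,87],[453,336,0,0,0,0,87]]]'
python3 - <<'E'
from h import *
im,d,P=wrist("w1")
for r in spot_in("nut_top","wrist")+spot_in("service_ring","wrist"):
    u,v=r["uv"];print(r, ray(P,u,v,.048).round(4))
cv2.imwrite("pics/w1c.png",cv2.resize(im[60:340,140:520],(800,589),interpolation=cv2.INTER_CUBIC))
E
```

```text
t: 2.42
eef_pos: [0.5383, 0.1741, 0.2267]
ee_rot: [-3.141, -0.0, -0.33]
force: [1.5, -0.2, 0.3]
width: 0.0867
gripper_force: 0.0
{'uv': [312.4, 156.7], 'confidence': 0.63} [0.5688 0.1741 0.048 ]
{'uv': [317.4, 155.2], 'confidence': 0.78} [0.5686 0.1681 0.048 ]
```

View pics/w1c.png

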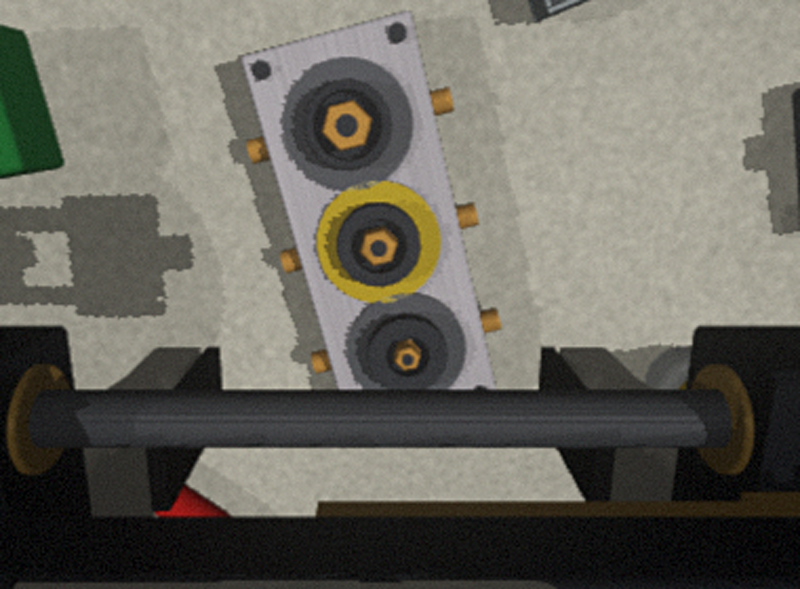

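The yellow ring is on the middle fitting, with its nut at about pixel (320,178) full frame. The larger nut is above it at (304,119) and the smaller one below at (333,229), so the ringed nut looks like the middle size. Next come two closer views at different yaws to cancel the camera bias.

```bash
cat >> h.py <<'E'
def pose_frame(name,box=None):
    return wrist(name)
def nutfit(im,P,guess,z=.048,r=.016):
    M=np.array(P["mtx"]);R=np.array(P["R"]);t=np.array(P["t"]).ravel()
    out={}
    hsv=cv2.cvtColor(im,cv2.COLOR_BGR2HSV)
    # ortho patches 0.25 mm/px on plane z
    def patch(zz,half,s=.00025):
        n=int(half/s); g=(np.arange(-n,n+1))*s
        X,Y=np.meshgrid(guess[0]+g,guess[1]+g); W=np.stack([X,Y,np.full_like(X,zz)],-1)@R.T+t
        uv=W@M.T; return X,Y,cv2.remap(im,(uv[...,0]/uv[...,2]).astype(np.float32),(uv[...,1]/uv[...,2]).astype(np.float32),cv2.INTER_CUBIC)
    X,Y,p=patch(.033,.05); h=cv2.cvtColor(p,cv2.COLOR_BGR2HSV)
    m=((h[...,0]>20)&(h[...,0]<34)&(h[...,1]>140)&(h[...,2]>70)).astype(np.uint8)
    c=max(cv2.findContours(m,0,1)[0],key=len); e=cv2.minEnclosingCircle(c); el=cv2.fitEllipse(c)
    out["ring"]=(X[0,0]+el[0][0]*.00025,Y[0,0]+el[0][1]*.00025,el[1][0]*.25,el[1][1]*.25)
    X,Y,q=patch(z,.03); h=cv2.cvtColor(q,cv2.COLOR_BGR2HSV)
    m=((h[...,0]>8)&(h[...,0]<28)&(h[...,1]>90)&(h[...,2]>75)&(np.hypot(X-guess[0],Y-guess[1])<r)).astype(np.uint8)
    m=cv2.morphologyEx(m,cv2.MORPH_OPEN,np.ones((5,5)))
    c=max(cv2.findContours(m,0,1)[0],key=cv2.contourArea); hu=cv2.convexHull(c)[:,0].astype(float)*.25
    best=[]
    for a in np.radians(np.arange(0,60,1)):
        w=[];k=[np.array([np.cos(a+i*np.pi/3),np.sin(a+i*np.pi/3)]) for i in range(6)]
        s=[(hu@v).max() for v in k]; ctr=np.linalg.lstsq(np.array(k),np.array(s)-np.mean(s),rcond=None)[0]
        best.append((np.mean(s),np.degrees(a),ctr))
    b=min(best,key=lambda x:x[0])
    out["nut"]=(X[0,0]+b[2][0]*1e-3,Y[0,0]+b[2][1]*1e-3,2*b[0],b[1]); out["patch"]=q;out["mask"]=m*255
    return out
E
python3 - <<'E'
from h import *
z=np.load("w1.npz"); P={k:z[k] for k in("mtx","R","t")}
g=ray(P,320,178,.048);print(g); o=nutfit(z["im"],P,g[:2]);print(o["ring"],o["nut"]); print(arm.get_state()["q"])
E
python3 -m jog '[[[0,0,40,0,0,0,87],[0,0,80,0,0,0,87],[0,0,80,0,0,0,87],[0,0,80,0,0,0,87]]]'
python3 - <<'E'
from h import *
im,d,P=wrist("w2");o=nutfit(im,P,(.5415,.1715));print(o["ring"],o["nut"]);cv2.imwrite("pics/n2.png",np.hstack([o["patch"],cv2.cvtColor(o["mask"],cv2.COLOR_GRAY2BGR)]))
E
```

```text
[0.542532   0.17383941 0.048     ]
(np.float64(0.5432917175535761), np.float64(0.17448319332946258), 68.72799682617188, 71.4671630859375) (np.float64(0.543733956548167), np.float64(0.1736891096574671), np.float64(19.50321883059333), np.float64(56.0))
[ 6.57922303e-01  1.79680815e-01 -2.33156552e-01 -5.08105219e-05
 -1.15775765e+00  5.82461568e-01]
t: 3.08
eef_pos: [0.5396, 0.1735, 0.1481]
ee_rot: [-3.141, -0.001, -0.331]
force: [1.4, 1.0, 0.4]
width: 0.087
gripper_force: 0.0
(np.float64(0.5427947921752929), np.float64(0.17443999481201172), 70.11595916748047, 71.12075805664062) (np.float64(0.5439703350903066), np.float64(0.17353960832596724), np.float64(19.47364308827746), np.float64(55.0))
```

```bash
python3 -m jog '[[[0,0,0,0,0,0.18,87],[0,0,0,0,0,0.36,87],[0,0,0,0,0,0.54,87],[0,0,0,0,0,0.72,87],[0,0,0,0,0,0.9,87],[0,0,0,0,0,1.08,87],[0,0,0,0,0,1.26,87],[0,0,0,0,0,1.33,87],[0,0,0,0,0,1.33,87],[0,0,0,0,0,1.33,87]]]'
python3 - <<'E'
from h import *
im,d,P=wrist("w3");o=nutfit(im,P,(.5435,.1735));print(o["ring"],o["nut"])
q=o["patch"];a=cv2.imread("pics/n2.png")
cv2.imwrite("pics/n3.png",np.vstack([a,np.hstack([q,cv2.cvtColor(o["mask"],cv2.COLOR_GRAY2BGR)])]))
# two-yaw bias solution
z2=np.load("w2.npz");print(shift([.487,-.197,.23]))
E
```

```text
t: 4.38
eef_pos: [0.5392, 0.1732, 0.1476]
ee_rot: [-3.14, 0.001, -1.66]
force: [0.7, 0.7, -0.1]
width: 0.0869
gripper_force: 0.0
(np.float64(0.542928783416748), np.float64(0.174391242980957), 69.53254699707031, 71.7918701171875) (np.float64(0.5428049362710393), np.float64(0.1724848798030489), np.float64(20.135317805602696), np.float64(56.0))
[373.2  18.6 -83. ]
```

View pics/n3.png

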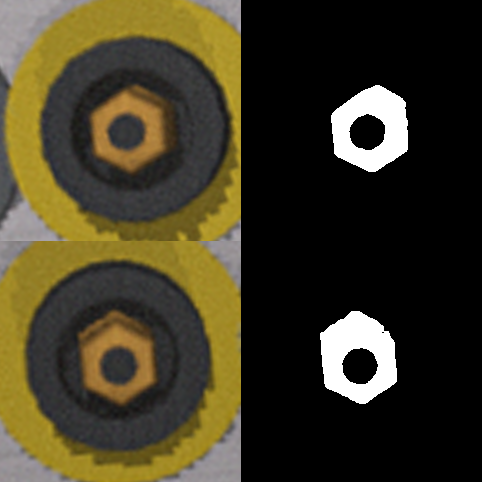

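The closer views give consistent ring centres of (0.5429, 0.1744), and the nut measures about 19 mm with its hex at about -4.5°. So I'll try the medium socket first. Now to look at the rack.

```bash
python3 -m jog '[[[45,5,-60,0,0,0,87],[90,10,-83,0,0,0,87],[373,19,-83,0,0,0,87],[373,19,-83,0,0,0,87],[373,19,-83,0,0,0,87],[373,19,-83,0,0,0,87],[373,19,-83,0,0,0,87],[373,19,-83,0,0,0,87],[373,19,-83,0,0,0,87]]]'
python3 - <<'E'
from h import *
im,d,P=wrist("w4")
for q in("socket_small","socket_medium","socket_large"):
    for r in spot_in(q,"wrist")[:3]: print(q,r)
cv2.imwrite("pics/w4c.png",cv2.resize(im[0:280,140:520],(800,589),interpolation=cv2.INTER_CUBIC))
E
```

```text
t: 5.55
eef_pos: [0.4859, -0.1968, 0.2297]
ee_rot: [-3.141, 0.0, -1.662]
force: [0.7, 0.4, -1.0]
width: 0.0868
gripper_force: 0.0
socket_small {'uv': [317.7, 114.2], 'confidence': 0.56}
socket_medium {'uv': [317.9, 232.9], 'confidence': 0.73}
socket_large {'uv': [319.2, 180.7], 'confidence': 0.95}
socket_large {'uv': [404.9, 178.4], 'confidence': 0.64}
```

View pics/w4c.png

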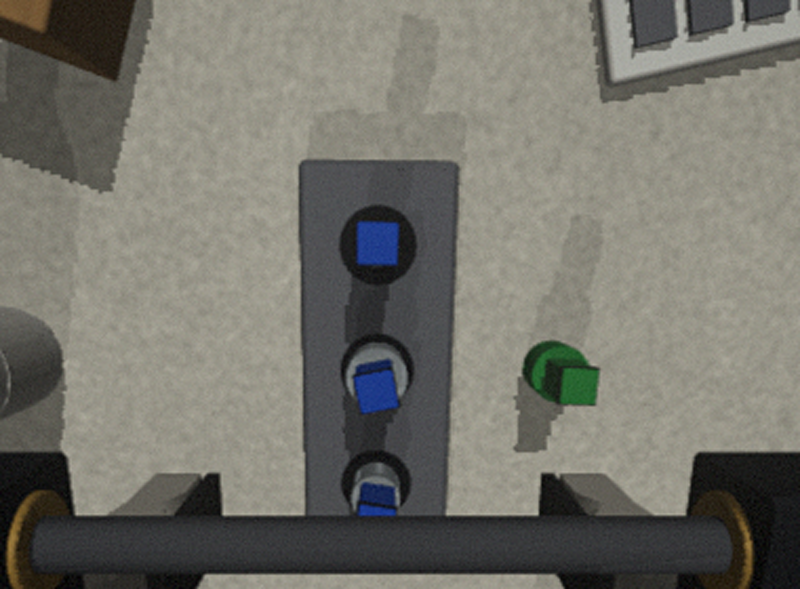

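The three blue sockets are in the rack: far at about (320,115), small; middle at (319,184), large; near at (319,235), medium. The green look-alike at (407,180) is off the rack. I'll centre on the near one and measure it from two places.

```bash
cat >> h.py <<'E'
def blue(im,uvg=None):
    h=cv2.cvtColor(im,cv2.COLOR_BGR2HSV); m=((h[...,0]>100)&(h[...,0]<130)&(h[...,1]>120)&(h[...,2]>120)).astype(np.uint8)
    m=cv2.morphologyEx(m,cv2.MORPH_OPEN,np.ones((3,3)))
    return [cv2.minAreaRect(c) for c in cv2.findContours(m,0,1)[0] if cv2.contourArea(c)>100]
E
python3 -m jog '[[[-40,0,20,0,0,0,87],[-70,0,20,0,0,0,87],[-70,0,20,0,0,0,87],[-70,0,20,0,0,0,87]]]'
cat > m.py <<'E'
from h import *
import sys
im,d,P=wrist(sys.argv[1]); print(tool()[0])
for r in blue(im): 
    bp=[ray(P,*x,.086)[:2] for x in cv2.boxPoints(r)]
    e=bp[1]-bp[0]; print(np.round(r[0],1),"ctr@.086",np.mean(bp,0).round(4),"sides mm",(np.linalg.norm(e)*1e3).round(1),(np.linalg.norm(bp[2]-bp[1])*1e3).round(1),"ang",np.degrees(np.arctan2(e[1],e[0])).round(1)%90)
E
python3 m.py w5
python3 -m jog '[[[-40,0,0,0,0,0,87],[-40,0,0,0,0,0,87],[-40,0,0,0,0,0,87]]]'
python3 m.py w6
python3 - <<'E'
import cv2,numpy as np
a=cv2.imread("pics/w5.png")[80:260,200:440];b=cv2.imread("pics/w6.png")[40:220,200:440]
cv2.imwrite("pics/m56.png",cv2.resize(np.hstack([a,b]),(800,300),interpolation=cv2.INTER_CUBIC))
E
```

```text
t: 6.25
eef_pos: [0.4925, -0.1266, 0.2098]
ee_rot: [-3.141, -0.0, -1.66]
force: [-0.4, -1.0, -0.6]
width: 0.0869
gripper_force: 0.0
[ 0.49239538 -0.12704273  0.20972773]
[317.6 191.6] ctr@.086 [ 0.4969 -0.1258] sides mm 18.7 17.8 ang 75.2
[318.2 116.3] ctr@.086 [ 0.4898 -0.1973] sides mm 17.9 18.4 ang 5.699999999999989
[ 23.8 108.8] ctr@.086 [ 0.7601 -0.2279] sides mm 31.6 31.9 ang 32.0
[319.   30.5] ctr@.086 [ 0.4826 -0.2687] sides mm 17.2 18.0 ang 84.9
t: 6.68
eef_pos: [0.4959, -0.0877, 0.2096]
ee_rot: [3.142, -0.0, -1.662]
force: [-0.1, 0.5, -1.1]
width: 0.0867
gripper_force: 0.0
[ 0.49582945 -0.08789142  0.20957285]
[317.3 151.9] ctr@.086 [ 0.4969 -0.1257] sides mm 18.5 18.0 ang 76.1
[317.8  71. ] ctr@.086 [ 0.4898 -0.1973] sides mm 18.1 18.3 ang 5.300000000000011
[14.  54.5] ctr@.086 [ 0.7561 -0.2349] sides mm 24.4 32.6 ang 84.80000000000001
```

View pics/m56.png

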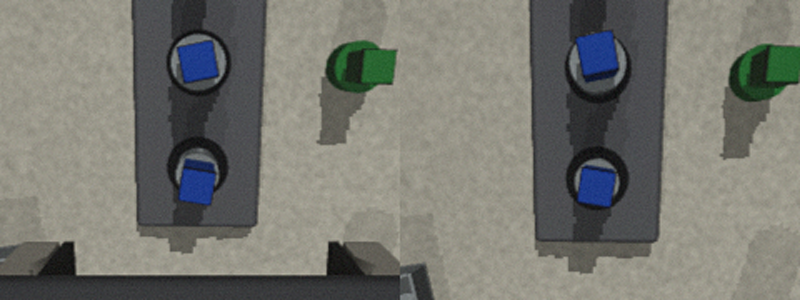

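The height checks out: both views agree with the adapter top at 0.086 m. The near socket's barrel measures about 28 mm, so it is the medium one. It sits at (0.4969, -0.1258), turned -14.5°. Now I'll grasp it.

```bash
python3 -m jog '[[[37.6,-4.5,30,0,0,0.163,60],[37.6,-4.5,80,0,0,0.163,60],[37.6,-4.5,110,0,0,0.163,60],[37.6,-4.5,130,0,0,0.163,60],[37.6,-4.5,154.5,0,0,0.163,60],[37.6,-4.5,154.5,0,0,0.163,60],[37.6,-4.5,154.5,0,0,0.163,60],[37.6,-4.5,154.5,0,0,0.163,30],[37.6,-4.5,154.5,0,0,0.163,10],[37.6,-4.5,154.5,0,0,0.163,10],[37.6,-4.5,154.5,0,0,0.163,10],[37.6,-4.5,154.5,0,0,0.163,10],[37.6,-4.5,154.5,0,0,0.163,10]]]' 40
```

```text
t: 8.35
eef_pos: [0.4969, -0.1251, 0.0551]
ee_rot: [3.141, -0.0, -1.825]
force: [-0.7, 0.6, 2.9]
width: 0.02
gripper_force: 40.0
```

```bash
python3 -m jog '[[[0,0,-10,0,0,0,10],[0,0,-40,0,0,0,10],[0,0,-90,0,0,0,10],[0,0,-90,0,0,0,10],[-302,31,-90,0,0,-0.176,10],[-302,31,-90,0,0,-0.176,10],[-302,31,-90,0,0,-0.176,10],[-302,31,-90,0,0,-0.176,10],[-302,31,-90,0,0,-0.176,10],[-302,31,-90,0,0,-0.176,10],[-302,31,-90,0,0,-0.176,10],[-302,31,-70,0,0,-0.176,10],[-302,31,-50,0,0,-0.176,10],[-302,31,-50,0,0,-0.176,10]]]'
python3 - <<'E'
from h import *
im,d,P=wrist("w7"); print(tool()[0],tool()[2]["width"],shift([.543,.1751,.085]))
im2,d2=grab_frame("side"); 
cv2.imwrite("pics/s7.png",np.hstack([cv2.resize(im[120:400,140:500],(500,389)),cv2.resize(im2[130:220,240:340],(300,389),interpolation=cv2.INTER_CUBIC)]))
E
```

```text
t: 10.1
eef_pos: [0.5416, 0.1729, 0.1037]
ee_rot: [3.139, -0.002, -1.651]
force: [-0.1, -0.5, -0.1]
width: 0.0195
gripper_force: 40.0
[0.54245834 0.17355223 0.10484016] 0.019843794722858746 [-1.6 -0.4 19.8]
```

View pics/s7.png

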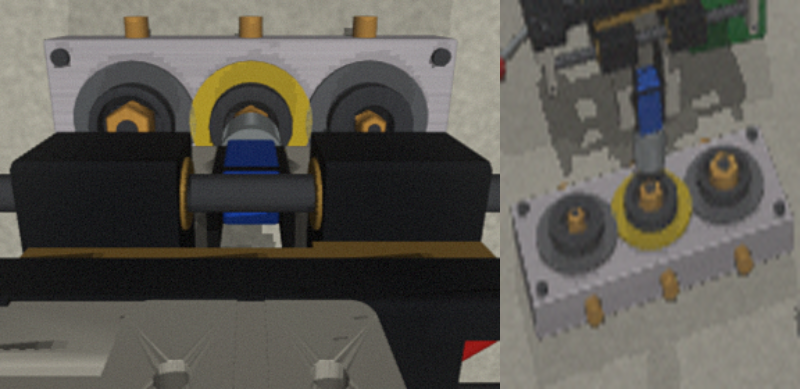

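The medium socket is held upright above the ringed well. I'll lower it gently.

```bash
python3 -m jog '[[[0,0,15,0,0,0,10],[0,0,22,0,0,0,10],[0,0,22,0,0,0,10],[0,0,24,0,0,0,10],[0,0,26,0,0,0,10],[0,0,28,0,0,0,10],[0,0,30,0,0,0,10],[0,0,30,0,0,0,10],[0,0,30,0,0,0,10]]]'; python3 -c "
from h import *
for i in range(3):
  s=tool();print(s[0].round(4),np.round(s[2]['force'],1),np.round(s[2]['moment'],2),shift([.543,.1751,.065]))
  grab_frame('top')"
```

```text
t: 11.32
eef_pos: [0.5424, 0.1748, 0.0747]
ee_rot: [3.141, -0.0, -1.649]
force: [-1.8, 0.2, -3.2]
width: 0.0198
gripper_force: 40.0
[0.5424 0.1748 0.0747] [-1.8  0.2 -3.2] [ 0.3   0.81 -0.01] [-0.4 -0.6  9.7]
[0.5423 0.1748 0.0747] [-2.1  1.  -3.4] [0.26 1.01 0.02] [-0.4 -0.6  9.7]
[0.5424 0.1748 0.0747] [-2.1 -0.2 -3.1] [0.23 0.98 0.02] [-0.4 -0.6  9.7]
```

```bash
python3 -m jog '[[[0,0,2,0,0,0,10],[0,0,4,0,0,0,10],[0,0,6,0,0,0,10],[0,0,8,0,0,0,10],[0,0,10,0,0,0,10],[0,0,10,0,0,0,10],[0,0,10,0,0,0,10]]]'; python3 -c "
from h import *
s=tool();print(s[0].round(4),np.round(s[2]['force'],1),np.round(s[2]['moment'],2),shift([.543,.1751,.065]))"
```

```text
t: 12.35
eef_pos: [0.5423, 0.1748, 0.0651]
ee_rot: [3.141, -0.0, -1.649]
force: [-6.4, 0.7, 2.3]
width: 0.0197
gripper_force: 40.0
[0.5423 0.1748 0.0651] [-6.4  0.7  2.3] [ 0.19  2.23 -0.01] [-0.3 -0.6  0.1]
```

```bash
python3 -m jog '[[[0,0.5,0.5,0,0,0,10],[0,0.5,1,0,0,0,10],[0,0.5,1.5,0,0,0,10],[0,0.5,1.5,0,0,0,10],[0,0.5,1.5,0,0,0,10]]]'; python3 - <<'E'
from h import *
s=tool();print(s[0].round(4),np.round(s[2]['force'],1),np.round(s[2]['moment'],2))
im,d,P=wrist("w8");b,_=grab_frame("side")
cv2.imwrite("pics/s8.png",np.hstack([cv2.resize(im[120:400,140:500],(400,311)),cv2.resize(b[130:220,240:340],(400,311),interpolation=cv2.INTER_CUBIC)]))
E
```

```text
t: 12.98
eef_pos: [0.5424, 0.1748, 0.0651]
ee_rot: [-3.141, -0.0, -1.648]
force: [-9.7, -1.4, 14.2]
width: 0.0198
gripper_force: 40.0
[0.5424 0.1748 0.0651] [-9.7 -1.4 14.2] [-0.34  3.51 -0.03]
```

View pics/s8.png

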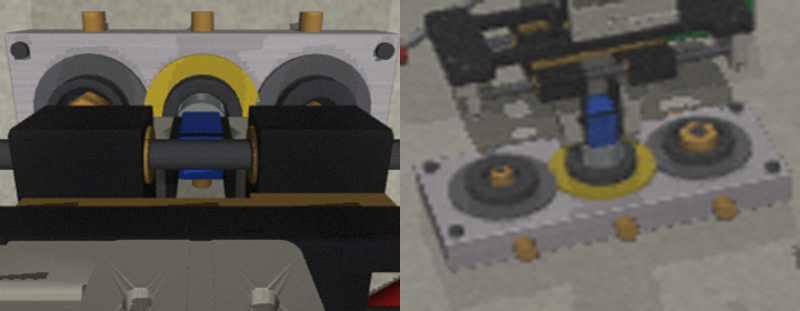

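```bash
python3 -m jog '[[[0,0.8,0,0,0,0,10],[0,0.8,0,0,0,0,10],[0,0.8,0,0,0,0,10],[0,0.8,0,0,0,0,10],[0,0.8,0,0,0,0,10],[0,0.8,0,0,0,0,10],[0,0.8,0,0,0,0,10],[0,0.8,0,0,0,0,10]]]'
```

```text
t: 14.08
eef_pos: [0.5422, 0.1749, 0.0651]
ee_rot: [-3.14, -0.0, -1.648]
force: [-4.7, -1.5, 10.8]
width: 0.0197
gripper_force: 40.0
```

Stable: the socket is on the floor of the well with a light push of about 11 N, gripped and upright. Handing in.

```bash
python3 -c "
from station import arm
print(arm.job_done())"
```

```text
the job is handed in; nothing more can be done
None
```

The medium socket fits the nut in the yellow ring, and I handed the job in with it still gripped, upright and pressed on the well floor with about 11 N at roughly 14 s; it was the only socket tried, because the nut measured about 19 mm, and the other two were never moved from the rack.

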